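Seat the three-hole fixture plate on the engraving block

ROBOT

A 7-joint arm with a two-finger parallel gripper is mounted at the origin on the work surface. World frame = base frame: x ahead of the robot, y to its left, z up, the work surface at z = 0. Lengths are in m, angles in rad, forces in N, time in s.
With the tool pointing down it reaches from about 0.4 to 0.85 m from the base axis. Payload 10.4 kg.
Tool frame: the origin (TCP) lies on the mounting face of the last link; the fingertips stand r.tips_ahead ahead of it and the grasp point (between the pads) lies 164 mm ahead of it (r.tips_ahead is the distance from the TCP to the fingertips, in m); z points along the fingers, y is the line along which they close (so a half turn about z gives the same grasp; the last joint's range is limited). The gripper opens to 87 mm and grips with 3 to 60 N. Pads are 19 mm wide; open, the fingers measure 117 mm over their backs; the gripper's body (75 mm by 190 mm) begins 51 mm behind the grasp point.
Start: joints at [1.292, 0.332, -0.065, 1.46, 0.022, 1.35, -0.088], TCP at [0.158, -0.605, 0.405] pointing down, gripper open.
Joint ranges: [-2.6, 2.6], [-0.5, 2.12], [-1.47, 1.34], [0.16, 2.42], [-1.27, 4.41], [0.06, 2.06], [-2.6, 2.6]. Speed limits (rad/s): [2.22, 2.22, 2.79, 2.79, 3.14, 3.14, 3.14].

INTERFACE

Orientations are given as a unit quaternion [x, y, z, w].
In Python, from bench import telemetry, imaging, job, r gives the robot as it stands.
- The arm moves only by the tool move_arm, never from a script. Its argument "steps" is a list of rows, each an object of numbers: "dx", "dy", "dz": the shift along the tool's x, y, z in cm; "spin": the turn about the tool's z in rad. In form: [{"dx": .., "dy": .., "dz": .., "spin": ..}, ...]. A call has 1 to 12 rows; each row shifts and turns the commanded pose from where the row before left it, along the tool's axes as they then stand; what a row does not reach is not made up. A row lasts 1/10 s, in which the tool goes at most 50 mm and 8.59 degrees, less where a joint would pass 70% of its speed; a pose out of reach is approached as far as the arm can. A call with a gripper value outside its range is refused whole. "claw" is the finger opening in cm, from 0 to 8.7, set as the call begins (left out, the last holds). The fingers move at their own pace and stop on an object; "squeeze" is the grip in N (left out, the last holds). Time passes only in rows, so rows that do not move let the fingers close. It gives the time, the measured TCP pose, the force, the opening and the grip force at its end, in the units of the state.
- telemetry.read_state(): the state, without advancing time (a new reading comes with each control period).
- imaging.camera(name): name is "scene" or "top" or "wrist"; returns a dict with "img" (480x640x3 uint8, red, green, blue), "camera_matrix" (3x3 intrinsics, pixels), "D" ([k1, k2, p1, p2, k3] as OpenCV has them; the pictures are not rectified), "R" (3x3) and "t" (3): a world point X has camera coordinates R X + t. Camera axes: x right, y down, z forward; pixel columns grow to the right and rows downward; lengths in m; the calibration is good to about 2 mm. A picture is of the moment at which its call begins. There is no depth.
- job.close_job(): hands the job in; it is judged then, once.
The state is a dict: "time": time; "joint_positions": joint angles; "joint_vel": joint speeds; "joint_torque": joint torques, N m; "ee_pos": TCP position; "eef_rot": TCP orientation; "ft_force": force on the tool from outside, world axes, zero at the start; "torque": the same for the moment, N m; "width": finger opening in m; "grip_force": force on a finger pad.
Only numpy, scipy, OpenCV 4.12 (cv2) and the standard library are available. Lean on these libraries where they do the work, as an engineer would, in place of code of your own. Each camera call takes 0.05 s, during which the arm holds its last target. There are 200 camera calls.

TASK

Pick up the round brass fixture plate that has three bolt holes, turn it so that its holes line up with the three studs of the dark steel engraving block, and lower it over the hub until it lies flat and fully home on the block, then let go. Set it down rather than dropping it, and leave the similar four-hole plate where it lies.

Things in the scene. Friction and masses are not known exactly. Their poses are not given: they have to be found in the camera images.
- plate_three: Brass disc (sizes in mm), 120 across, 7 thick, about 0.5 kg, flat on the bench. Origin: centre of underside, z up. Centre hole 32; THREE bolt holes, 22 across, 42 from centre, 120 degrees apart, first on +x. Handle: dark wooden bar on 2 legs over the centre, along x, 56 long, 14 wide, from 36 to 52 above the underside; pinch it across y from above at 44. Fits at any of its 3 matching angles.
- plate_four: The wrong plate, to be left alone: same brass disc, size, centre hole and handle bar (along x) as plate_three, but with FOUR bolt holes 90 degrees apart, first on +x; it cannot fit the block. Origin: centre of its underside, z up. Lies flat on the bench.
- block: Fixed dark steel block (mm), round, 136 across; flat top 45 above the bench. Origin: centre of underside, z up. Bright hub in mid-top: 26 across for 17, then tapering to its tip 34 above the top. 3 brass studs, 7 across, 18 high, 42 from the axis, 120 degrees apart, first on +x. Seated, the plate rests on it, a stud in each hole; loose (3 at hub, 10 degrees). Else it stays up on the studs.
There are look-alikes about, which are no part of the job. What is shaped like the block but turquoise is not meant.

How it is judged:
By the outcome, as a careful person would: the job done as asked, in the order asked, and still so for the second after the job is handed in, with the robot touching nothing.
It also fails if it takes over 35 s, if anything falls off the work surface, if the arm or the gripper's body presses on something with over 40 N, if the wrist force passes 120 N, or if a joint passes its speed limit or range.

## Working session

There is one attempt and no reset: what is moved stays moved. The work goes in short steps, Python scripts to look and compute and a tool call to move; the robot and the scene stay as the last step left them, time stands still between calls to the robot, and variables do not carry over. Pictures are saved under pics/ and viewed, at most 10 in all, crops included, and the job is handed in when it is done.

Besides the shell and the picture viewer there is one more tool, called after "Call:" by a JSON object that holds its "fn" and its "kwargs", one argument or row to a line. move_arm: Moves the arm, as the interface text tells. Its arguments: {"type":"object","properties":{"steps":{"type":"array","items":{"type":"object","properties":{"dx":{"type":"number"},"dy":{"type":"number"},"dz":{"type":"number"},"spin":{"type":"number"}}}},"claw":{"type":"number"},"squeeze":{"type":"number"}},"required":["steps"]}

```bash
mkdir -p pics; cat > h.py <<'E'
import cv2,numpy as np
from bench import telemetry, imaging, job, r
def pix2w(c,px,z):
    n=cv2.undistortPoints(np.array([[px]],float),c["camera_matrix"],np.array(c["D"],float))[0,0]
    R=np.array(c["R"]);t=np.array(c["t"]);o=-R.T@t;d=R.T@np.array([n[0],n[1],1]);return o+d*(z-o[2])/d[2]
def w2pix(c,P):
    R=np.array(c["R"]);return cv2.projectPoints(np.array(P,float).reshape(-1,1,3),cv2.Rodrigues(R)[0],np.array(c["t"],float),c["camera_matrix"],np.array(c["D"],float))[0][:,0]
def save(c,n):cv2.imwrite(n,c["img"][:,:,::-1])
E
python3 - <<'E'
from h import *
import pickle
for n in("top","scene"):
    c=imaging.camera(n);save(c,f"pics/{n}0.png");pickle.dump(c,open(n+"0.pkl","wb"));print(n,-np.array(c["R"]).T@c["t"])
s=telemetry.read_state();print(s["time"],s["ee_pos"],s["eef_rot"],r.tips_ahead,s["ft_force"])
E
```

```text
top [0.28062878 0.10659097 1.37861894]
scene [ 1.29012034 -0.49388176  0.78462817]
0.1 [ 0.15811425 -0.60455735  0.4040274 ] [ 9.91830328e-01  1.27562449e-01 -1.09483141e-04 -6.39698060e-04] 0.1822 [0.15356796 0.4284954  0.23824807]
```

View pics/top0.png

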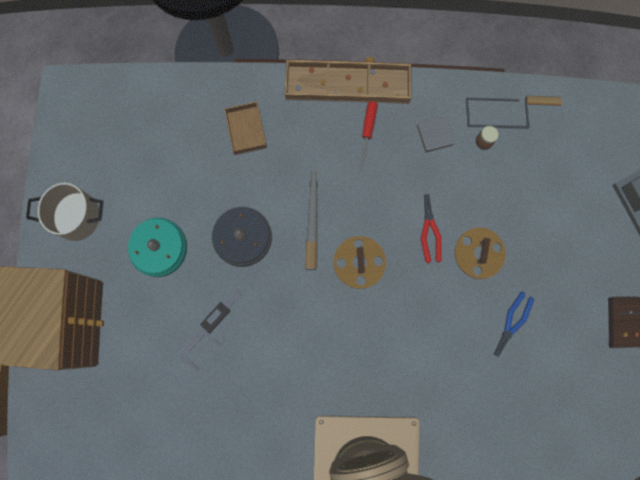

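View pics/scene0.png

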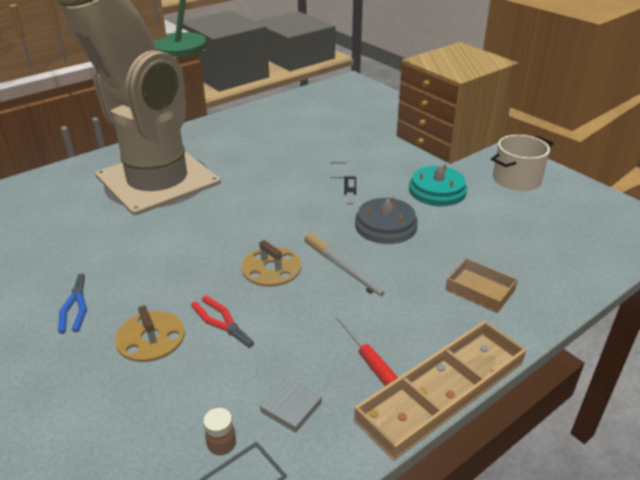

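The top view shows two brass plates, at (360,262) and (480,252), the dark block at (241,236) and a turquoise look-alike at (157,247). Next I'll enlarge both plates and the block to count holes and studs.

```bash
python3 - <<'E'
from h import *
import pickle
c=pickle.load(open("top0.pkl","rb"));im=c["img"][:,:,::-1]
f=lambda u,v:cv2.resize(im[v-34:v+34,u-34:u+34],(400,400),interpolation=cv2.INTER_CUBIC)
g=[f(360,262),f(480,252)]
b=[f(241,236),np.zeros((400,400,3),np.uint8)]
o=np.hstack([g[0],g[1]]);o2=cv2.resize(f(241,236),(200,200))
out=np.vstack([o,np.hstack([o2,np.zeros((200,600,3),np.uint8)])])
cv2.imwrite("pics/crop.png",np.clip(out*1.6,0,255).astype(np.uint8))
for p in[(360,262),(480,252)]:print(pix2w(c,p,.007))
print(pix2w(c,(241,236),.045)); print(w2pix(c,[[0,0,0],[.158,-.605,.4]]))
E
```

```text
[0.46073303 0.02530927 0.007     ]
[ 0.49057659 -0.25208545  0.007     ]
[0.50666987 0.29304261 0.045     ]
[[366.69225476 467.77421208]
 [716.9029696  406.51007575]]
```

View pics/crop.png

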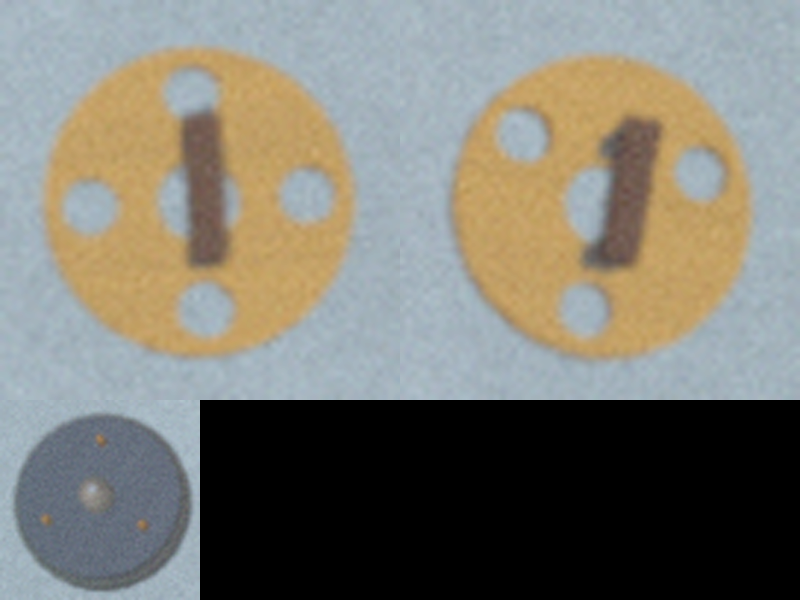

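The right plate (480,252) has three holes, so it is plate_three. The left one (360,262) has four. The block is the dark one, with a hub and three studs, at (241,236). Next I'll work out the poses.

```bash
python3 - <<'E'
from h import *
import pickle
from scipy.optimize import least_squares
c=pickle.load(open("top0.pkl","rb"))
H=np.array([(524,134),(700,174),(584,310)],float);H=np.c_[446+(H[:,0]-400)*.17,218+H[:,1]*.17]
S=np.array([(100,440),(45,519),(142,525)],float);S=np.c_[207+S[:,0]*.34,202+(S[:,1]-400)*.34]
for P,z in((H,.0035),(S,.058)):
    W=np.array([pix2w(c,p,z) for p in P]);m=W.mean(0)
    d=W-m;print(m,np.linalg.norm(d,axis=1),np.degrees(np.arctan2(d[:,1],d[:,0])))
from scipy.spatial.transform import Rotation as Ro
s=telemetry.read_state();M=Ro.from_quat(s["eef_rot"]).as_matrix();print(M.round(3))
w=imaging.camera("wrist");R=np.array(w["R"]);print("cam in tool",M.T@(-R.T@np.array(w["t"])-s["ee_pos"]));print((R@M).round(2),w["camera_matrix"].round(0))
E
```

```text
[ 0.48884826 -0.25418692  0.0035    ] [0.04200819 0.04199152 0.04219464] [ 48.58919807 -71.10372479 168.76230724]
[0.50853945 0.29478074 0.058     ] [0.04179031 0.04211227 0.04229676] [  -1.64178863  117.81407947 -121.5371934 ]
[[ 0.967  0.253 -0.   ]
 [ 0.253 -0.967  0.001]
 [-0.    -0.001 -1.   ]]
cam in tool [ 0.07455464 -0.00124289  0.01975426]
[[ 0.    1.   -0.  ]
 [-0.96  0.   -0.27]
 [-0.27  0.    0.96]] [[367.   0. 319.]
 [  0. 367. 235.]
 [  0.   0.   1.]]
```

Call:
{"fn": "move_arm", "kwargs": {
  "steps": [
    {"spin":0.113},
    {"spin":0.113},
    {"spin":0.113},
    {"spin":0.113}
  ]
}}

```text
$.steps[0]: bad value
```

Call:
{"fn": "move_arm", "kwargs": {
  "steps": [
    {"dx":2.14,"dy":-3.41},
    {"dx":2.14,"dy":-3.41},
    {"dx":2.14,"dy":-3.41},
    {"dx":2.14,"dy":-3.41},
    {"dx":2.14,"dy":-3.41},
    {"dx":2.14,"dy":-3.41},
    {"dx":2.14,"dy":-3.41},
    {"dx":2.14,"dy":-3.41},
    {"dx":2.14,"dy":-3.41},
    {"dx":2.14,"dy":-3.41},
    {"dx":2.14,"dy":-3.41},
    {"dx":2.14,"dy":-3.41}
  ]
}}

```text
$.steps[0]: bad value
```

Call:
{"fn": "move_arm", "kwargs": {
  "steps": [
    {},
    {},
    {}
  ]
}}

```text
$.steps[0]: bad value
```

```bash
cat >> h.py <<'E'
from scipy.spatial.transform import Rotation as Ro
def go(xy,ang,st=None):  # remaining world shift in tool axes (after turning) and spin
    s=st or telemetry.read_state();M=Ro.from_quat(s["eef_rot"]).as_matrix()
    a=np.degrees(np.arctan2(M[1,0],M[0,0]));D=np.r_[np.array(xy)-s["ee_pos"][:2],0]
    print("t",s["time"],"pos",s["ee_pos"],"ang",a,"tiltz",M[:,2],"| spin",np.radians((a-ang+180)%360-180),"dxdy now(cm)",(M.T@D*100).round(2),"q",np.round(s["joint_positions"],2))
E
python3 - <<'E'
from h import *
import pickle
go((.4888,-.2542),-11.25)
w=imaging.camera("wrist");pickle.dump(w,open("w1.pkl","wb"))
im=w["img"].copy()
a=np.radians(48.75)
P=[[.4888,-.2542,.007]]+[[.4888+.042*np.cos(a+k*2.0944),-.2542+.042*np.sin(a+k*2.0944),.0035] for k in range(3)]
for p in w2pix(w,P):cv2.drawMarker(im,tuple(int(round(x)) for x in p),(255,0,0),0,8)
w["img"]=im;save(w,"pics/w1.png");print(w2pix(w,P))
E
```

```text
t 0.15 pos [ 0.15812542 -0.60456845  0.40414423] ang 14.658977840734648 tiltz [-3.10020739e-04  1.04718889e-03 -9.99999404e-01] | spin 0.45219696914707064 dxdy now(cm) [ 4.086e+01 -2.553e+01  3.000e-02] q [ 1.29  0.33 -0.06  1.46  0.02  1.35 -0.09]
[[ -28.70019522 -347.08466488]
 [ -71.41099124 -411.68379294]
 [ -34.99958118 -271.40864918]
 [  31.98002098 -345.87694021]]
```

View pics/w1.png

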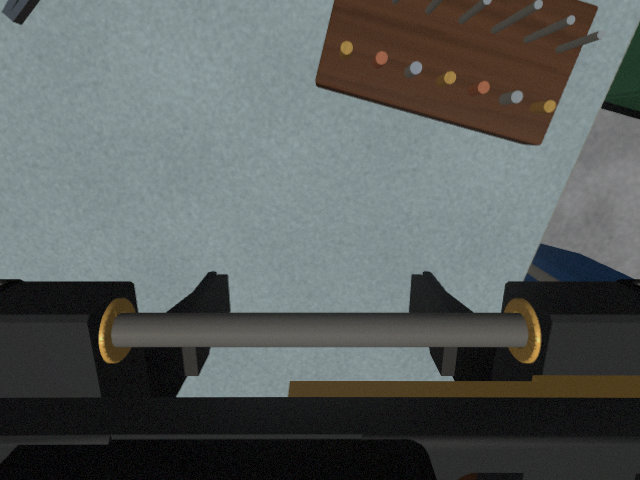

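The moves were refused because every row needs all four fields, so the arm hasn't moved: the wrist view shows bare bench between the fingers and a drill stand at (450,70). I'll resend them with full rows.

Call:
{"fn": "move_arm", "kwargs": {
  "steps": [
    {"dx":0,"dy":0,"dz":0,"spin":0.113},
    {"dx":0,"dy":0,"dz":0,"spin":0.113},
    {"dx":0,"dy":0,"dz":0,"spin":0.113},
    {"dx":0,"dy":0,"dz":0,"spin":0.113}
  ]
}}

```text
time: 0.6
ee_pos: [0.1581, -0.6046, 0.4045]
eef_rot: [0.995, -0.1, -0.0, -0.0]
ft_force: [0.2, -0.8, 1.4]
width: 0.0867
grip_force: 0.0
```

Call:
{"fn": "move_arm", "kwargs": {
  "steps": [
    {"dx":2.14,"dy":-3.41,"dz":0,"spin":0},
    {"dx":2.14,"dy":-3.41,"dz":0,"spin":0},
    {"dx":2.14,"dy":-3.41,"dz":0,"spin":0},
    {"dx":2.14,"dy":-3.41,"dz":0,"spin":0},
    {"dx":2.14,"dy":-3.41,"dz":0,"spin":0},
    {"dx":2.14,"dy":-3.41,"dz":0,"spin":0},
    {"dx":2.14,"dy":-3.41,"dz":0,"spin":0},
    {"dx":2.14,"dy":-3.41,"dz":0,"spin":0},
    {"dx":2.14,"dy":-3.41,"dz":0,"spin":0},
    {"dx":2.14,"dy":-3.41,"dz":0,"spin":0},
    {"dx":2.14,"dy":-3.41,"dz":0,"spin":0},
    {"dx":2.14,"dy":-3.41,"dz":0,"spin":0}
  ]
}}

```text
time: 1.8
ee_pos: [0.4906, -0.252, 0.4048]
eef_rot: [0.995, -0.098, 0.0, 0.0]
ft_force: [0.4, -0.6, 0.2]
width: 0.0869
grip_force: 0.0
```

Call:
{"fn": "move_arm", "kwargs": {
  "steps": [
    {"dx":0,"dy":0,"dz":0,"spin":0},
    {"dx":0,"dy":0,"dz":0,"spin":0},
    {"dx":0,"dy":0,"dz":0,"spin":0}
  ]
}}

```text
time: 2.1
ee_pos: [0.4891, -0.2544, 0.4046]
eef_rot: [0.995, -0.099, -0.0, 0.0]
ft_force: [-0.2, -2.0, -1.3]
width: 0.0872
grip_force: 0.0
```

```bash
cat > ov.py <<'E'
from h import *
import sys
# overlay model: x y ang z_plane name
x,y,a,z,n=[float(v) for v in sys.argv[1:5]]+[sys.argv[5]]
go((x,y),float(sys.argv[6]))
w=imaging.camera("wrist");im=w["img"].copy();a=np.radians(a)
P=[[x,y,z]]+[[x+.042*np.cos(a+k*2.0944),y+.042*np.sin(a+k*2.0944),z] for k in range(3)]
save(w,"raw_"+n+".png");
import pickle;pickle.dump(w,open(n+".pkl","wb"))
for p in w2pix(w,P):cv2.drawMarker(im,tuple(int(round(v)) for v in p),(255,0,0),0,8)
w["img"]=im;save(w,"pics/"+n+".png");print(w2pix(w,P).round(1).tolist())
E
python3 ov.py .4888 -.2542 48.75 .0035 w2 -11.25
```

```text
t 2.1 pos [ 0.48914236 -0.25438545  0.40457899] ang -11.325309277969984 tiltz [-5.75586963e-04 -3.99958029e-04 -9.99999754e-01] | spin -0.001314394857875755 dxdy now(cm) [-0.04 -0.01  0.  ] q [ 0.7   0.19 -0.34  1.64  0.07  1.32 -1.42]
[[319.9, 204.9], [284.9, 185.0], [319.9, 243.0], [354.8, 185.0]]
```

View pics/w2.png

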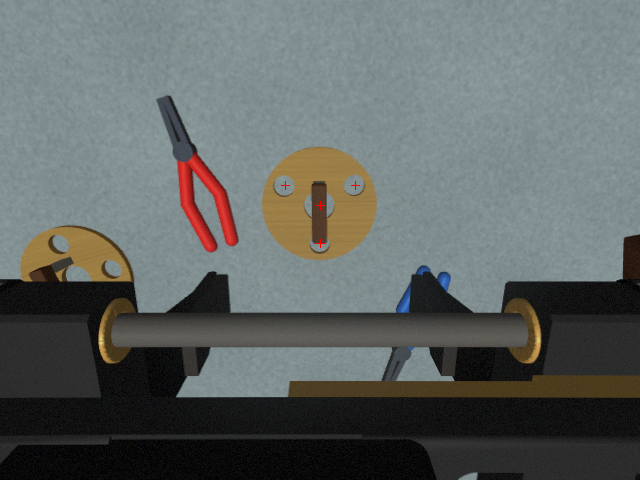

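The plate_three model markers at (285,185), (355,185) and (320,243) land on its holes, with the handle lined up. Going down to grasp.

Call:
{"fn": "move_arm", "kwargs": {
  "steps": [
    {"dx":0,"dy":0,"dz":3.5,"spin":0},
    {"dx":0,"dy":0,"dz":3.5,"spin":0},
    {"dx":0,"dy":0,"dz":3.5,"spin":0},
    {"dx":0,"dy":0,"dz":3.5,"spin":0},
    {"dx":0,"dy":0,"dz":2.5,"spin":0},
    {"dx":0,"dy":0,"dz":1.8,"spin":0},
    {"dx":0,"dy":0,"dz":1.4,"spin":0},
    {"dx":0,"dy":0,"dz":0,"spin":0},
    {"dx":0,"dy":0,"dz":0,"spin":0}
  ]
}}

```text
time: 3.05
ee_pos: [0.4898, -0.2539, 0.2083]
eef_rot: [0.995, -0.098, 0.0, 0.0]
ft_force: [0.2, 0.3, -0.0]
width: 0.0872
grip_force: 0.0
```

Call:
{"fn": "move_arm", "kwargs": {
  "steps": [
    {"dx":0,"dy":0,"dz":0,"spin":0},
    {"dx":0,"dy":0,"dz":0,"spin":0},
    {"dx":0,"dy":0,"dz":0,"spin":0},
    {"dx":0,"dy":0,"dz":0,"spin":0},
    {"dx":0,"dy":0,"dz":0,"spin":0},
    {"dx":0,"dy":0,"dz":0,"spin":0},
    {"dx":0,"dy":0,"dz":0,"spin":0},
    {"dx":0,"dy":0,"dz":0,"spin":0},
    {"dx":0,"dy":0,"dz":0,"spin":0},
    {"dx":0,"dy":0,"dz":0,"spin":0}
  ],
  "claw": 0.5,
  "squeeze": 50
}}

```text
time: 4.05
ee_pos: [0.4898, -0.2535, 0.2078]
eef_rot: [0.995, -0.098, 0.0, 0.0]
ft_force: [-1.3, -5.6, 3.2]
width: 0.0148
grip_force: 2.7
```

Call:
{"fn": "move_arm", "kwargs": {
  "steps": [
    {"dx":0,"dy":0,"dz":0,"spin":0},
    {"dx":0,"dy":0,"dz":0,"spin":0},
    {"dx":0,"dy":0,"dz":0,"spin":0},
    {"dx":0,"dy":0,"dz":-1,"spin":0},
    {"dx":0,"dy":0,"dz":-2,"spin":0},
    {"dx":0,"dy":0,"dz":-2.5,"spin":0},
    {"dx":0,"dy":0,"dz":-2.5,"spin":0},
    {"dx":0,"dy":0,"dz":-2.5,"spin":0},
    {"dx":0,"dy":0,"dz":-2.5,"spin":0},
    {"dx":0,"dy":0,"dz":-2,"spin":0},
    {"dx":0,"dy":0,"dz":0,"spin":0}
  ]
}}

```text
time: 5.15
ee_pos: [0.4903, -0.2532, 0.3606]
eef_rot: [0.995, -0.098, 0.002, 0.001]
ft_force: [0.5, -0.1, -4.9]
width: 0.0133
grip_force: 50.0
```

Call:
{"fn": "move_arm", "kwargs": {
  "steps": [
    {"dx":0,"dy":0,"dz":0,"spin":-0.101},
    {"dx":0,"dy":0,"dz":0,"spin":-0.101},
    {"dx":0,"dy":0,"dz":0,"spin":-0.101},
    {"dx":0,"dy":0,"dz":0,"spin":-0.101},
    {"dx":0,"dy":0,"dz":0,"spin":-0.101},
    {"dx":0,"dy":0,"dz":0,"spin":-0.101},
    {"dx":0,"dy":0,"dz":0,"spin":-0.101},
    {"dx":0,"dy":0,"dz":0,"spin":-0.101},
    {"dx":0,"dy":0,"dz":0,"spin":-0.101},
    {"dx":0,"dy":0,"dz":0,"spin":-0.101},
    {"dx":0,"dy":0,"dz":0,"spin":-0.101},
    {"dx":0,"dy":0,"dz":0,"spin":-0.101}
  ]
}}

```text
time: 6.35
ee_pos: [0.4893, -0.253, 0.3561]
eef_rot: [0.873, 0.488, -0.001, -0.001]
ft_force: [-0.2, -1.2, -5.6]
width: 0.0131
grip_force: 50.0
```

```bash
python3 -c "
from h import *
go((.5085,.2948),58.2)"
```

```text
t 6.35 pos [ 0.48932187 -0.25304455  0.35610531] ang 58.45732940810723 tiltz [-0.00222875  0.00141407 -0.99999652] | spin 0.00449124543367951 dxdy now(cm) [ 47.69 -27.03   0.07] q [ 0.81  0.24 -0.48  1.7   0.12  1.23 -0.24]
```

Call:
{"fn": "move_arm", "kwargs": {
  "steps": [
    {"dx":1.2,"dy":-0.68,"dz":0,"spin":0},
    {"dx":2.4,"dy":-1.36,"dz":0,"spin":0},
    {"dx":2.4,"dy":-1.36,"dz":0,"spin":0},
    {"dx":2.4,"dy":-1.36,"dz":0,"spin":0},
    {"dx":2.4,"dy":-1.36,"dz":0,"spin":0},
    {"dx":2.4,"dy":-1.36,"dz":0,"spin":0},
    {"dx":2.4,"dy":-1.36,"dz":0,"spin":0},
    {"dx":2.4,"dy":-1.36,"dz":0,"spin":0},
    {"dx":2.4,"dy":-1.36,"dz":0,"spin":0},
    {"dx":2.4,"dy":-1.36,"dz":0,"spin":0},
    {"dx":2.4,"dy":-1.36,"dz":0,"spin":0},
    {"dx":2.4,"dy":-1.36,"dz":0,"spin":0}
  ]
}}

```text
time: 7.55
ee_pos: [0.5014, 0.0656, 0.3569]
eef_rot: [0.874, 0.486, -0.001, -0.0]
ft_force: [1.0, 1.5, -5.7]
width: 0.0136
grip_force: 50.0
```

Call:
{"fn": "move_arm", "kwargs": {
  "steps": [
    {"dx":2.4,"dy":-1.36,"dz":0,"spin":0},
    {"dx":2.4,"dy":-1.36,"dz":0,"spin":0},
    {"dx":2.4,"dy":-1.36,"dz":0,"spin":0},
    {"dx":2.4,"dy":-1.36,"dz":0,"spin":0},
    {"dx":2.4,"dy":-1.36,"dz":0,"spin":0},
    {"dx":2.4,"dy":-1.36,"dz":0,"spin":0},
    {"dx":2.4,"dy":-1.36,"dz":0,"spin":0},
    {"dx":2.0,"dy":-1.15,"dz":0,"spin":0},
    {"dx":1.2,"dy":-0.68,"dz":0,"spin":0},
    {"dx":0,"dy":0,"dz":0,"spin":0},
    {"dx":0,"dy":0,"dz":0,"spin":0},
    {"dx":0,"dy":0,"dz":0,"spin":0}
  ]
}}

```text
time: 8.75
ee_pos: [0.5115, 0.2922, 0.3574]
eef_rot: [0.874, 0.485, -0.0, 0.0]
ft_force: [0.4, -0.5, -6.2]
width: 0.0133
grip_force: 50.0
```

```bash
python3 - <<'E'
from h import *
import pickle
go((.5085,.2948),58.2)
w=imaging.camera("wrist");s=telemetry.read_state();pickle.dump((w,s),open("w3.pkl","wb"))
im=w["img"].copy()
M=Ro.from_quat(s["eef_rot"]).as_matrix()
# plate in tool frame: hole at tool angle pi (first, bottom of image) etc; top face at tool z=.164+.044-.007
P=[]
for t in np.radians([180,60,-60]):
    for b in np.linspace(0,6.28,24):P.append([.042*np.cos(t)+.011*np.cos(b),.042*np.sin(t)+.011*np.sin(b),.201])
for b in np.linspace(0,6.28,90):P.append([.06*np.cos(b),.06*np.sin(b),.201])
P=(M@np.array(P).T).T+s["ee_pos"]
for p in w2pix(w,P):cv2.circle(im,tuple(int(round(v)) for v in p),1,(255,0,0),-1)
w=dict(w,img=im);save(w,"pics/w3.png")
E
```

```text
t 8.75 pos [0.51147767 0.29224906 0.35743747] ang 58.08707074857248 tiltz [-1.62512441e-04 -1.13570304e-03 -9.99999342e-01] | spin -0.001970987259222668 dxdy now(cm) [ 0.06 -0.39 -0.  ] q [ 0.04  0.39 -0.8   1.59  0.29  1.28 -1.36]
```

View pics/w3.png

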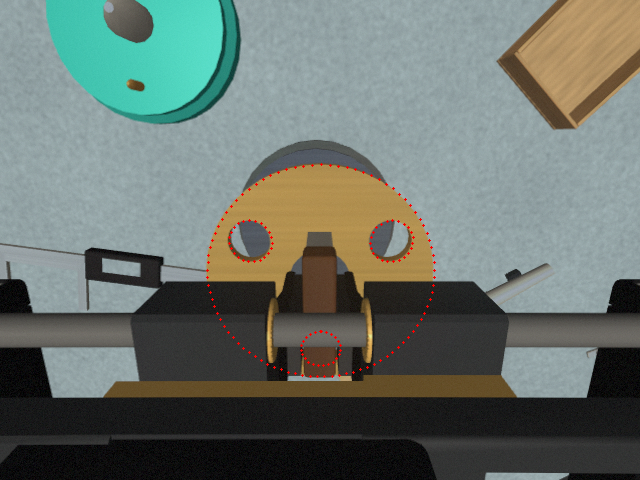

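The overlay matches the held plate, including its rim and the holes at (251,240) and (391,240). The block pose still needs checking before I lower, so I'll overlay its model on the stored scene and top views and on this wrist view.

```bash
python3 - <<'E'
from h import *
import pickle
cs=[pickle.load(open("scene0.pkl","rb")),pickle.load(open("top0.pkl","rb")),pickle.load(open("w3.pkl","rb"))[0]]
x,y,a=.5085,.2948,np.radians(-1.8)
b=np.linspace(0,6.28,60)
P=[[x+.068*np.cos(t),y+.068*np.sin(t),.045] for t in b]+[[x,y,.079]]
for k in range(3):
    u=a+k*2.0944
    P+=[[x+.042*np.cos(u),y+.042*np.sin(u),.063],[x+.042*np.cos(u),y+.042*np.sin(u),.045]]
out=[]
for c,(u,v,h),S in zip(cs,[(387,216,40),(241,236,40),(316,200,80)],[5*2,10,5]):
    im=cv2.resize(c["img"][v-h:v+h,u-h:u+h,::-1],None,fx=S*.5,fy=S*.5,interpolation=cv2.INTER_CUBIC);S*=.5
    im=np.clip(im*1.6,0,255).astype(np.uint8)
    for p in w2pix(c,P):
        q=((p-[u-h,v-h]+.5)*S).round().astype(int);cv2.circle(im,tuple(int(i) for i in q),1,(0,0,255),-1)
    out.append(cv2.resize(im,(400,400)) )
cv2.imwrite("pics/blk.png",np.hstack(out[:2]));cv2.imwrite("w_blk.png",out[2])
E
```

```text
(no output)
```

View pics/blk.png

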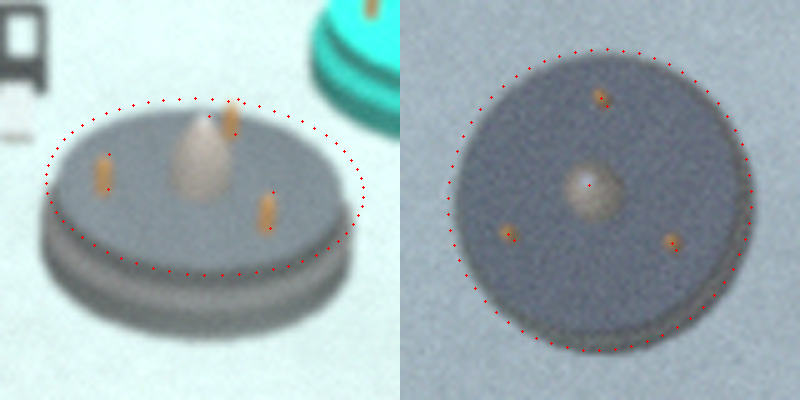

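View w_blk.png

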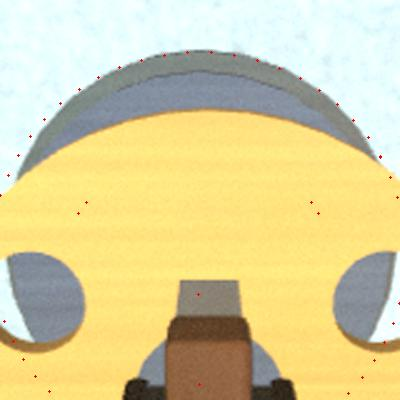

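The scene crop has the model about 1 px right of the studs, and the top view about half a pixel off. That was a half-pixel error in my crop mapping. I'll refit the pose from stud centroids in both views.

```bash
python3 - <<'E'
from h import *
import pickle
from scipy.optimize import least_squares
cs=[pickle.load(open(n+"0.pkl","rb")) for n in("scene","top")]
def pts(q):
    x,y,a=q;return [[x+.042*np.cos(a+k*2*np.pi/3),y+.042*np.sin(a+k*2*np.pi/3),.055] for k in range(3)]
q0=np.array([.5085,.2948,np.radians(-1.8)]);obs=[]
for c,r in zip(cs,(5,3)):
    f=c["img"].astype(float);o=f[...,0]-f[...,2]
    o-= np.median(o[200:250,220:260] if r==3 else o[205:235,370:405])
    L=[]
    for p in w2pix(c,pts(q0)):
        u,v=p.round().astype(int);g=np.mgrid[v-r:v+r+1,u-r:u+r+1];W=o[v-r:v+r+1,u-r:u+r+1].copy();W[W<.25*W.max()]=0
        L.append([(g[1]*W).sum()/W.sum(),(g[0]*W).sum()/W.sum()])
    obs.append(np.array(L))
for use in([0],[1],[0,1]):
    s=least_squares(lambda q:np.concatenate([(w2pix(cs[i],pts(q))-obs[i]).ravel() for i in use]),q0,x_scale=[.01,.01,.1])
    print(use,s.x[:2],np.degrees(s.x[2]),s.fun.round(2))
# plate from top with sub-pixel correction
E
```

```text
[0] [0.51086935 0.28953358] -1.1040616690213587 [ 0.    0.06  0.24 -0.44 -0.23  0.34]
[1] [0.50983292 0.29554781] -1.4258890776743887 [ 0.05  0.06  0.05  0.02 -0.09 -0.08]
[0, 1] [0.50937533 0.29336568] -1.3169350470922723 [ 0.77 -0.88  1.11 -1.31  0.64 -0.62  0.98  0.29  1.03  0.28  0.9   0.12]
```

The two views differ by 6 mm in y. The top view agreed with the grasp to under 1 mm, so I trust it more, but I'll back off 11 cm and settle it with the wrist camera.

Call:
{"fn": "move_arm", "kwargs": {
  "steps": [
    {"dx":-1.0,"dy":0,"dz":0,"spin":0},
    {"dx":-2.5,"dy":0,"dz":0,"spin":0},
    {"dx":-2.5,"dy":0,"dz":0,"spin":0},
    {"dx":-2.5,"dy":0,"dz":0,"spin":0},
    {"dx":-1.5,"dy":0,"dz":0,"spin":0},
    {"dx":-1.0,"dy":0,"dz":0,"spin":0},
    {"dx":0,"dy":0,"dz":0,"spin":0},
    {"dx":0,"dy":0,"dz":0,"spin":0},
    {"dx":0,"dy":0,"dz":0,"spin":0}
  ]
}}

```text
time: 9.7
ee_pos: [0.4534, 0.2006, 0.3578]
eef_rot: [0.874, 0.487, 0.0, -0.0]
ft_force: [-0.1, 0.7, -5.3]
width: 0.0135
grip_force: 50.0
```

```bash
python3 ov.py .5098 .2955 -1.4 .063 w4 58.6
```

```text
t 9.7 pos [0.4534294  0.20055707 0.35783737] ang 58.24387785885143 tiltz [ 2.49958345e-04  6.52654784e-04 -9.99999756e-01] | spin -0.006215503902294609 dxdy now(cm) [ 1.104e+01 -2.000e-01  1.000e-02] q [ 0.26  0.16 -0.82  1.82  0.12  1.21 -1.16]
[[317.3, 79.6], [370.7, 45.9], [263.6, 46.4], [317.7, 141.9]]
```

View pics/w4.png

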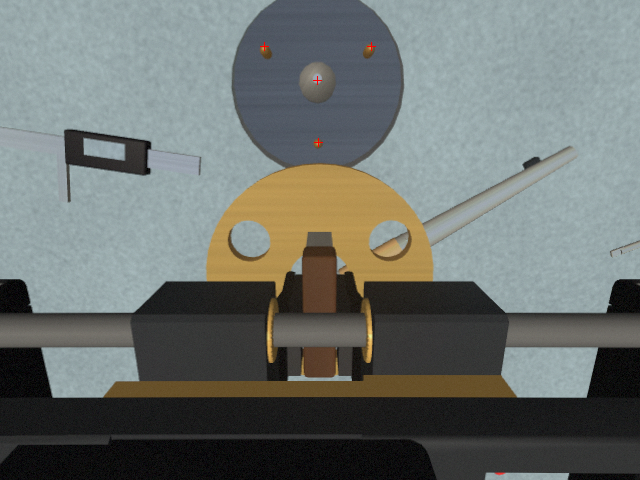

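The predicted stud tips at (371,46), (264,46) and (318,142) all sit on the studs, so the block is at (0.5098, 0.2955). I'll move over it.

Call:
{"fn": "move_arm", "kwargs": {
  "steps": [
    {"dx":1.0,"dy":-0.2,"dz":0,"spin":-0.006},
    {"dx":2.5,"dy":0,"dz":0,"spin":0},
    {"dx":2.5,"dy":0,"dz":0,"spin":0},
    {"dx":2.5,"dy":0,"dz":0,"spin":0},
    {"dx":1.5,"dy":0,"dz":0,"spin":0},
    {"dx":1.0,"dy":0,"dz":0,"spin":0},
    {"dx":0,"dy":0,"dz":0,"spin":0},
    {"dx":0,"dy":0,"dz":0,"spin":0},
    {"dx":0,"dy":0,"dz":0,"spin":0},
    {"dx":0,"dy":0,"dz":0,"spin":0}
  ]
}}

```text
time: 10.75
ee_pos: [0.509, 0.2942, 0.3579]
eef_rot: [0.872, 0.489, 0.0, 0.0]
ft_force: [-0.3, -0.6, -5.1]
width: 0.0131
grip_force: 50.0
```

```bash
python3 -c "
from h import *
for i in range(4):
    go((.5098,.2955),58.6);imaging.camera('top')"
```

```text
t 10.75 pos [0.50897924 0.29416706 0.35786375] ang 58.50261326145162 tiltz [ 4.27041173e-04 -6.43046698e-04 -9.99999702e-01] | spin -0.0016997192354481136 dxdy now(cm) [ 0.16  0.   -0.  ] q [ 0.05  0.39 -0.82  1.59  0.3   1.28 -1.36]
t 10.8 pos [0.5090192  0.29419698 0.35790304] ang 58.499676834008476 tiltz [ 4.71598107e-04 -4.97438890e-04 -9.99999765e-01] | spin -0.0017509695625771747 dxdy now(cm) [ 0.15 -0.   -0.  ] q [ 0.05  0.39 -0.82  1.59  0.3   1.28 -1.36]
t 10.85 pos [0.50901687 0.29426075 0.35791496] ang 58.50409622986215 tiltz [ 4.71438451e-04 -4.51485830e-04 -9.99999787e-01] | spin -0.0016738365539813336 dxdy now(cm) [ 0.15  0.   -0.  ] q [ 0.05  0.39 -0.82  1.59  0.3   1.28 -1.36]
t 10.9 pos [0.50901767 0.29439271 0.3579242 ] ang 58.51352421134621 tiltz [ 4.96743264e-04 -3.16206996e-04 -9.99999827e-01] | spin -0.0015092872352673189 dxdy now(cm) [0.14 0.01 0.  ] q [ 0.05  0.39 -0.82  1.59  0.3   1.28 -1.36]
```

Call:
{"fn": "move_arm", "kwargs": {
  "steps": [
    {"dx":0.12,"dy":0,"dz":1,"spin":0},
    {"dx":0,"dy":0,"dz":2,"spin":0},
    {"dx":0,"dy":0,"dz":2,"spin":0},
    {"dx":0,"dy":0,"dz":1,"spin":0},
    {"dx":0,"dy":0,"dz":0.5,"spin":0},
    {"dx":0,"dy":0,"dz":0,"spin":0},
    {"dx":0,"dy":0,"dz":0,"spin":0},
    {"dx":0,"dy":0,"dz":0,"spin":0}
  ]
}}

```text
time: 11.75
ee_pos: [0.5099, 0.296, 0.2936]
eef_rot: [0.872, 0.489, 0.001, 0.0]
ft_force: [0.2, 0.7, -5.9]
width: 0.0136
grip_force: 50.0
```

```bash
python3 -c "
from h import *
go((.5098,.2955),58.6)"
```

```text
t 11.75 pos [0.5098663  0.29601135 0.293607  ] ang 58.54110708955886 tiltz [ 1.31226741e-03  5.76933986e-04 -9.99998973e-01] | spin -0.001027875193280372 dxdy now(cm) [-0.05  0.02 -0.  ] q [ 0.02  0.46 -0.79  1.66  0.35  1.17 -1.4 ]
```

Well aligned. I'll lower slowly and watch the force.

Call:
{"fn": "move_arm", "kwargs": {
  "steps": [
    {"dx":0,"dy":0,"dz":0.4,"spin":0},
    {"dx":0,"dy":0,"dz":0.4,"spin":0},
    {"dx":0,"dy":0,"dz":0.4,"spin":0},
    {"dx":0,"dy":0,"dz":0.4,"spin":0},
    {"dx":0,"dy":0,"dz":0.3,"spin":0},
    {"dx":0,"dy":0,"dz":0.3,"spin":0},
    {"dx":0,"dy":0,"dz":0,"spin":0},
    {"dx":0,"dy":0,"dz":0,"spin":0}
  ]
}}

```text
time: 12.55
ee_pos: [0.5097, 0.2958, 0.2707]
eef_rot: [0.872, 0.489, -0.0, 0.0]
ft_force: [0.0, -0.1, -5.8]
width: 0.0137
grip_force: 50.0
```

Call:
{"fn": "move_arm", "kwargs": {
  "steps": [
    {"dx":0,"dy":0,"dz":0.3,"spin":0},
    {"dx":0,"dy":0,"dz":0.3,"spin":0},
    {"dx":0,"dy":0,"dz":0.3,"spin":0},
    {"dx":0,"dy":0,"dz":0.3,"spin":0},
    {"dx":0,"dy":0,"dz":0.2,"spin":0},
    {"dx":0,"dy":0,"dz":0.2,"spin":0},
    {"dx":0,"dy":0,"dz":0,"spin":0},
    {"dx":0,"dy":0,"dz":0,"spin":0}
  ]
}}

```text
time: 13.35
ee_pos: [0.5098, 0.2954, 0.2545]
eef_rot: [0.872, 0.489, -0.0, 0.0]
ft_force: [0.9, -5.0, -6.0]
width: 0.0139
grip_force: 50.4
```

Call:
{"fn": "move_arm", "kwargs": {
  "steps": [
    {"dx":0,"dy":0,"dz":0.1,"spin":0},
    {"dx":0,"dy":0,"dz":0,"spin":0},
    {"dx":0,"dy":0,"dz":0,"spin":0}
  ]
}}

```text
time: 13.65
ee_pos: [0.5099, 0.2955, 0.2541]
eef_rot: [0.872, 0.489, 0.0, 0.0]
ft_force: [0.1, -5.0, -1.1]
width: 0.0135
grip_force: 50.9
```

Call:
{"fn": "move_arm", "kwargs": {
  "steps": [
    {"dx":0,"dy":0,"dz":0.08,"spin":0},
    {"dx":0,"dy":0,"dz":0,"spin":0},
    {"dx":0,"dy":0,"dz":0,"spin":0}
  ]
}}

```text
time: 13.95
ee_pos: [0.5099, 0.2956, 0.2537]
eef_rot: [0.872, 0.489, 0.0, 0.0]
ft_force: [-0.3, -6.3, 1.8]
width: 0.0134
grip_force: 51.5
```

Contact made: the block now carries the plate's weight, at the expected seated height. Releasing.

Call:
{"fn": "move_arm", "kwargs": {
  "steps": [
    {"dx":0,"dy":0,"dz":0,"spin":0},
    {"dx":0,"dy":0,"dz":0,"spin":0},
    {"dx":0,"dy":0,"dz":0,"spin":0},
    {"dx":0,"dy":0,"dz":0,"spin":0},
    {"dx":0,"dy":0,"dz":0,"spin":0},
    {"dx":0,"dy":0,"dz":0,"spin":0},
    {"dx":0,"dy":0,"dz":0,"spin":0},
    {"dx":0,"dy":0,"dz":0,"spin":0}
  ],
  "claw": 6
}}

```text
time: 14.75
ee_pos: [0.5097, 0.2958, 0.2529]
eef_rot: [0.872, 0.489, -0.0, 0.0]
ft_force: [0.5, -0.3, 0.4]
width: 0.0593
grip_force: 0.0
```

Call:
{"fn": "move_arm", "kwargs": {
  "steps": [
    {"dx":0,"dy":0,"dz":-0.5,"spin":0},
    {"dx":0,"dy":0,"dz":-1,"spin":0},
    {"dx":0,"dy":0,"dz":-2,"spin":0},
    {"dx":0,"dy":0,"dz":-3,"spin":0},
    {"dx":0,"dy":0,"dz":-3,"spin":0},
    {"dx":-3,"dy":0,"dz":-2,"spin":0},
    {"dx":-3,"dy":0,"dz":-1,"spin":0},
    {"dx":-3,"dy":0,"dz":0,"spin":0},
    {"dx":-2,"dy":0,"dz":0,"spin":0},
    {"dx":0,"dy":0,"dz":0,"spin":0},
    {"dx":0,"dy":0,"dz":0,"spin":0},
    {"dx":0,"dy":0,"dz":0,"spin":0}
  ]
}}

```text
time: 15.95
ee_pos: [0.4524, 0.2028, 0.3784]
eef_rot: [0.872, 0.489, 0.0, -0.0]
ft_force: [0.4, 0.7, -0.3]
width: 0.0597
grip_force: 0.0
```

```bash
python3 - <<'E'
from h import *
w=imaging.camera("wrist");s=imaging.camera("scene")
x,y,a=.5098,.2955,np.radians(-1.4);b=np.linspace(0,6.28,60)
P=[[x+.06*np.cos(t),y+.06*np.sin(t),.052] for t in b]
A=np.ascontiguousarray(w["img"][:,:,::-1])
for p in w2pix(w,P):cv2.circle(A,tuple(int(round(v)) for v in p),0,(0,0,255),-1)
A=cv2.resize(A[0:300,170:470],(400,400));B=cv2.resize(s["img"][166:266,337:437,::-1],(400,400),interpolation=cv2.INTER_CUBIC)
cv2.imwrite("pics/end.png",np.clip(np.hstack([A,B])*1.3,0,255).astype(np.uint8))
E
```

```text
(no output)
```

View pics/end.png

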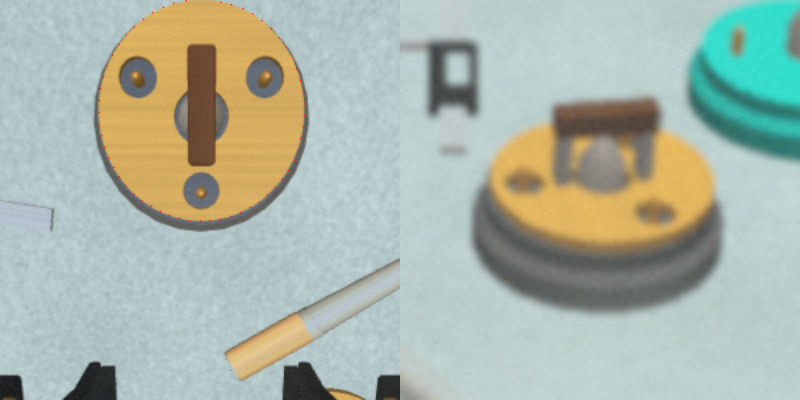

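The plate lies flat on the block with a stud in each hole, at (138,76), (264,76) and (201,190), and its rim matches the seated outline. The gripper is clear, so I'm handing in.

```bash
python3 -c "
from h import *
print(job.close_job())"
```

```text
the job is handed in; nothing more can be done
None
```

The three-hole plate is seated flat on the dark steel block with a stud in each hole, released and handed in at about 16 s; I left the four-hole plate alone.

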